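# Find the burr touch point of a coffee grinder and set its grind

## Task

The coffee grinder has been cleaned and must be set again. Turn the adjuster bar down in its throat clockwise until you feel the burrs just touch, without forcing them, then back it off an eighth of a turn from there (three marks of the ring), let go, and put the throat lid back on so that it sits fully down and flat.

Things in the scene. Friction and masses are not known exactly. Their poses are not given: they have to be found in the camera images.
- grinder: grey round coffee grinder without hopper, fixed; origin on the worktop under its tower's axis, z up. Tower 104 mm wide, flat top (deck) 170 mm above the origin. Black foot, spout and steel grounds cup reach 135 mm out on its -x side (62 mm to either side), below 125 mm. In the deck, on the axis, the throat: round well 68 mm wide, 45 mm deep, open; white marks every 15 deg round it
- well_mouth (a point): centre of the throat's mouth, level with the deck, on the adjuster's axis; axes as the grinder's
- adjuster_top (a point): middle of the top of the adjuster's black grip bar, on its axis, 12 mm below the deck, z up; turns with the bar. Bar 28 mm along this x, 12 mm thick along y, 26 mm tall, flat sides, white line at its +x end; below it a flat disc 60 mm wide. Fingers go down into the well on both sides of the bar: 28 mm is free from bar to wall, so the gripper must be only part open
- adjuster (a joint): turn of the adjuster, rad, growing clockwise from above (finer); at 0 the bar lies along the grinder's x. Stays where left. Free friction 0.04 N m, either way. Touching burrs add about 0.55 N m per rad past the first touch, which comes 0.5 to 1.45 rad clockwise of the start, differing with wear. Burrs are forced (damaged) at 0.16 N m above the free friction
- upper_burr: upper burr, hidden inside the grinder; origin in the middle of its lower face. The adjuster's thread lowers it 0.8 mm per rad turned clockwise. A push of 1 N between the burrs is felt as 0.0008 N m at the adjuster.
- burr_seat: seat of the sprung lower burr, hidden inside the grinder on the tower's axis; the lower burr's upper face is 20 mm above this origin. Its height differs by a few tenths of a millimetre with burr wear, far less than it can be measured: the touch must be felt.
- throat_lid: loose black round lid, about 90 g, upright on its spigot on the worktop beside the grinder; origin under the spigot's centre, z up. Spigot 64 mm wide, 8 mm high (2 mm play all round in the throat); flange 84 mm wide, 8 to 13.5 mm up, comes to lie on the deck; steel finger knob 16 to 20 mm wide, 13.5 to 36.5 mm up. Seated: origin 162 mm above the grinder's origin
- lid_knob (a point): centre of the lid's finger knob, where to grip it, 28 mm above the lid's origin
- small_bowl: small clear glass bowl, 117 mm wide and 50 mm tall, origin under its middle; loose, a bystander on the other side of the grinder, to be left alone
Things that resemble listed ones, but are neither listed nor needed, are in the scene too. Of the things like the throat_lid, leave any that is purple; of the rest the smaller one is meant.

How it is judged:
By the outcome, as a careful person would: the job done as asked, in the order asked, and still so for the second after the job is handed in, with the robot touching nothing.
It also fails if it takes over 69 s, if anything falls off the work surface, if the arm or the gripper's body presses on something with over 40 N, if the wrist force passes 120 N, or if a joint passes its speed limit or range.

## Robot

A 7-joint arm with a two-finger parallel gripper is mounted at the origin on a cart in front of the work surface, level with it; the furniture and walls round the work are solid. World frame = base frame: x ahead of the robot, y to its left, z up, the work surface at z = 0. Lengths are in mm, angles in rad, forces in N, time in s.
With the tool pointing down it reaches from about 400 to 925 mm from the base axis. Payload 4.1 kg.
Tool frame: the origin (TCP) lies midway between the tips of the shut fingers; the grasp point (between the pads) lies 19 mm behind it (bot.tcp_to_grasp is the z of the grasp point in the tool frame, in mm); z points along the fingers, y is the line along which they close (so a half turn about z gives the same grasp; the last joint's range is limited). The gripper opens to 85 mm and grips with 20 to 120 N. Pads are 22 mm wide; open, the fingers measure 114 mm over their backs; the gripper's body (76 mm by 85 mm) begins 54 mm behind the grasp point. The pads swing forward as they close: fully open they stand 13 mm farther back than shut.
Start: joints at [1.027, 0.398, 0.045, 1.537, -0.019, 1.207, -0.051], TCP at [279.72, -586.771, 231.347] pointing down, gripper open.
Joint ranges: [-2.82, 2.82], [-0.49, 2.23], [-1.37, 1.46], [0, 2.46], [-1.36, 4.5], [0.23, 2], [-2.94, 2.94]. Speed limits (rad/s): [2.57, 2.57, 3.14, 3.14, 3.14, 3.14, 3.14].

## Interface

Orientations are given as a rotation vector (axis times angle).
In Python, from rig import bot, eyes gives the robot as it stands.
- The arm moves only by the tool arm_command, never from a script. Its argument "rows" is a list that holds one entry, the list of rows, each a list of 4 numbers: the shift along the tool's x, y, z each as a share of 0.4 m, from -1 to 1, then the turn about the tool's z as a share of 180 degrees, from -1 to 1. In form: [[[x, y, z, turn], ...]]. A call has exactly 10 rows; each row shifts and turns the commanded pose from where the row before left it, along the tool's axes as they then stand; what a row does not reach is not made up. A row lasts 1/10 s, in which the tool goes at most 50 mm and 8.59 degrees, less where a joint would pass 70% of its speed; a pose out of reach is approached as far as the arm can. A call with a number of a shift or a turn outside -1 to 1 is refused whole. A call with a gripper value outside its range is refused whole. "fingers" is the opening, from 0 (shut) to 1 (fully open), set as the call begins (left out, the last holds). The fingers move at their own pace and stop on an object; the grip force is fixed at half the most. Time passes only in rows, so rows that do not move let the fingers close, or fill a call up. It gives the time, the measured TCP pose, the force, the opening and the grip force at its end, in the units of the state.
- bot.get_obs(): the state, without advancing time (a new reading comes with each control period).
- eyes.get_image(name): name is "scene" or "top"; returns a dict with "img" (400x640x3 uint8, red, green, blue), "z_map" (400x640 float32, mm along the optical axis (not along the pixel's ray), 0 where there is no reading), "camera_matrix" (3x3 intrinsics, pixels), "view" (4x4, takes a point from world to camera coordinates). Camera axes: x right, y down, z forward; pixel columns grow to the right and rows downward; lengths in mm; the calibration is good to about 2 mm. A picture is of the moment at which its call begins.
- bot.finish_job(): hands the job in; it is judged then, once.
The state is a dict: "t": time; "joint_positions": joint angles; "qvel": joint speeds; "joint_torque": joint torques, N m; "eef_pos": TCP position; "tcp_rot": TCP orientation; "ft_force": force on the tool from outside, world axes, zero at the start; "torque": the same for the moment, N m; "width": finger opening in mm; "grasp_force": force on a finger pad.
Only numpy, scipy, OpenCV 4.12 (cv2) and the standard library are available. Lean on these libraries where they do the work, as an engineer would, in place of code of your own. Each camera call takes 0.05 s, during which the arm holds its last target. There are 200 camera calls.

## Working session

There is one attempt and no reset: what is moved stays moved. The work goes in short steps, Python scripts to look and compute and a tool call to move; the robot and the scene stay as the last step left them, time stands still between calls to the robot, and variables do not carry over. Pictures are saved under pics/ and viewed, at most 10 in all, crops included, and the job is handed in when it is done.

Besides the shell and the picture viewer there is one more tool, called after "Emit:" as name([rows], argument=value, ...), one row to a line, values as JSON. arm_command: Moves the arm, as the interface text tells. Its arguments: {"type":"object","properties":{"rows":{"type":"array"},"fingers":{"type":"number"}},"required":["rows"]}

```bash
mkdir -p pics; ls; python3 - <<'E'
from rig import bot, eyes
import cv2,numpy as np
for n in ("top","scene"):
    d=eyes.get_image(n); cv2.imwrite(f"pics/{n}0.png",d["img"][:,:,::-1]); np.savez(f"{n}0.npz",**d)
    print(n,d["camera_matrix"].tolist(),np.round(d["view"],3).tolist())
o=bot.get_obs(); print(o, bot.tcp_to_grasp)
E
```

```text
pics
top [[411.99943135105315, 0.0, 320.3232939671996], [0.0, 411.99943135105315, 198.8900602019005], [0.0, 0.0, 1.0]] [[-0.012, -1.0, 0.008, 10.274], [-0.992, 0.011, -0.126, 459.382], [0.126, -0.009, -0.992, 1146.98], [0.0, 0.0, 0.0, 1.0]]
scene [[423.75909831264704, 0.0, 320.6092947652316], [0.0, 423.75909831264704, 196.31735509214417], [0.0, 0.0, 1.0]] [[-0.684, -0.73, 0.013, 340.113], [-0.4, 0.359, -0.843, 276.707], [0.611, -0.582, -0.537, 645.435], [0.0, 0.0, 0.0, 1.0]]
{'t': 0.1, 'joint_positions': array([ 1.02699397,  0.39910128,  0.04501919,  1.53771487, -0.0187064 ,
        1.2069036 , -0.05073149]), 'qvel': array([-0.00104887, -0.00017316, -0.00110851, -0.00199824,  0.00128317,
       -0.00046474,  0.00185122]), 'joint_torque': array([ 2.94272621e-03, -4.76263118e+01,  1.36948742e+00, -2.54950047e+01,
        1.18125585e-02,  4.96151304e-03,  8.36935108e-07]), 'eef_pos': array([ 279.47963725, -586.23851232,  230.39523109]), 'tcp_rot': array([-3.06258731e+00, -6.92732192e-01,  7.51287943e-04]), 'ft_force': array([-1.03609277, -0.53902479, -0.20024758]), 'torque': array([-0.0153852 , -0.01694346,  0.04546844]), 'grasp_force': 0.0, 'width': 85.29921118955866} -18.700000000000003
```

View pics/top0.png

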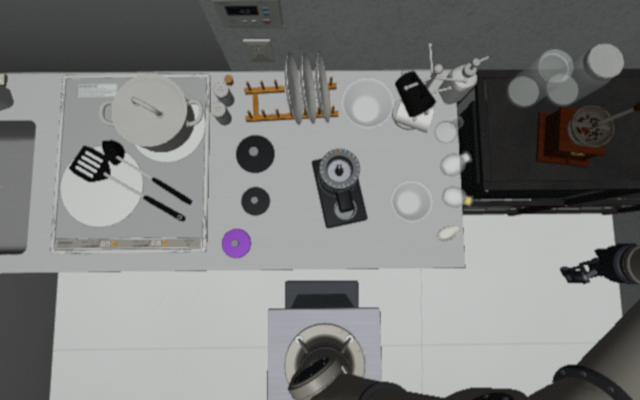

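View pics/scene0.png

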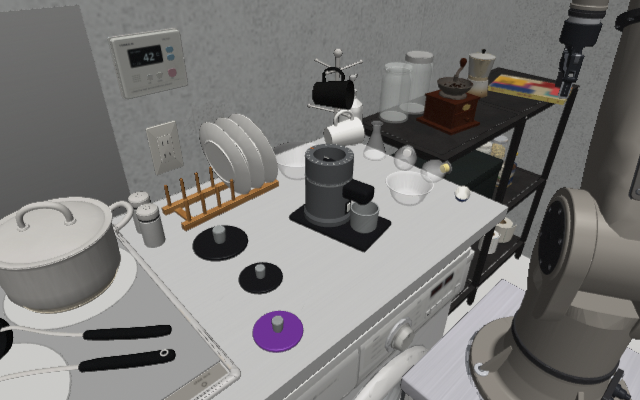

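The top view shows the grinder tower near (340,170) with its foot toward the robot, and the small black lid at (256,201). The larger black lid (255,153) and the purple one (236,243) are to be left alone. Next I'll measure.

```bash
cat > h.py <<'E'
import numpy as np, cv2
def cloud(d):
    K=d["camera_matrix"];z=d["z_map"].astype(float);v,u=np.mgrid[:400,:640]
    p=np.stack([(u-K[0,2])/K[0,0]*z,(v-K[1,2])/K[1,1]*z,z],-1)
    V=d["view"];w=(p-V[:3,3])@V[:3,:3]
    w[z==0]=np.nan
    return w
def pix(d,P):
    q=d["view"][:3,:3]@np.array(P,float)+d["view"][:3,3];k=d["camera_matrix"]@q
    return k[:2]/k[2]
def onplane(d,uv,h):
    V=d["view"];R=V[:3,:3];c=-R.T@V[:3,3]
    r=R.T@np.linalg.inv(d["camera_matrix"])@np.array([uv[0],uv[1],1.])
    return c+r*(h-c[2])/r[2]
E
python3 - <<'E'
from h import *
for n in("top","scene"):
    d=dict(np.load(n+"0.npz"));w=cloud(d);img=d["img"]
    # deck
    c0=(340,170) if n=="top" else (329,152)
    v,u=np.mgrid[:400,:640]
    near=(abs(u-c0[0])<35)&(abs(v-c0[1])<35)
    m=near&(abs(w[...,2]-170)<6)
    P=w[m];print(n,"deck",m.sum(),P.mean(0),P.min(0),P.max(0))
    (cx,cy),r=cv2.minEnclosingCircle(P[:,:2].astype(np.float32));print("circ",cx,cy,r)
    for name,c in (("small",(256,201) if n=="top" else (260,277)),("big",(255,153) if n=="top" else (220,241))):
        nr=(abs(u-c[0])<30)&(abs(v-c[1])<30)
        m=nr&(abs(w[...,2]-13)<5)&(img.max(-1)<70);P=w[m]
        (cx,cy),r=cv2.minEnclosingCircle(P[:,:2].astype(np.float32));print(name,m.sum(),P[:,2].mean(),cx,cy,r)
        k=nr&(w[...,2]>25);P=w[k]; print(" knob",k.sum(),np.median(P,0),P.min(0),P.max(0))
    x0,y0=c0[0]-40,c0[1]-35
    cr=cv2.resize(img[y0:y0+(100 if n=="top" else 100),x0:x0+80,::-1],None,fx=6,fy=6,interpolation=cv2.INTER_CUBIC)
    cv2.imwrite(f"pics/{n}_cr.png",cr)
a=cv2.imread("pics/top_cr.png")[:480];b=cv2.imread("pics/scene_cr.png")[:480]
cv2.imwrite("pics/both.png",cv2.resize(np.hstack([a[:360],b[:360]]),(800,300)))
E
```

```text
top deck 757 [519.90594316 -42.85993216 169.24017602] [468.69757866 -93.05294131 164.08564037] [573.25533452   8.69482712 174.64190909]
circ 520.9868774414062 -43.324073791503906 52.33797073364258
small 508 12.873434621705641 457.9578857421875 193.1898193359375 39.241554260253906
 knob 38 [460.04178    192.84907992  35.65475509] [451.21641044 184.33679506  30.91658371] [469.23909751 201.9257679   40.83808813]
big 488 16.013268910016258 596.8125 194.4261016845703 54.44869613647461
 knob 80 [596.86382522 192.59918741  48.50329102] [584.83957486 180.87011493  26.30639889] [616.9195141  224.69103482  54.34054131]
scene deck 689 [513.99800134 -36.64839852 169.67712665] [466.21240475 -92.29176669 164.04507794] [569.25753896  11.00064291 172.91069741]
circ 518.6468505859375 -41.51310729980469 52.521629333496094
small 971 14.042287616992908 487.294677734375 192.56256103515625 71.85941314697266
 knob 96 [454.44299095 197.02526567  35.89933409] [447.5390951  185.55408275  25.68759742] [465.73149069 204.1820951   39.04977462]
big 351 16.77717788399744 569.5565185546875 196.92404174804688 82.77727508544922
 knob 184 [589.81326866 199.40845719  45.768899  ] [583.19665199 183.92892555  25.44852623] [608.13457542 209.3071106   52.31380551]
```

View pics/top_cr.png

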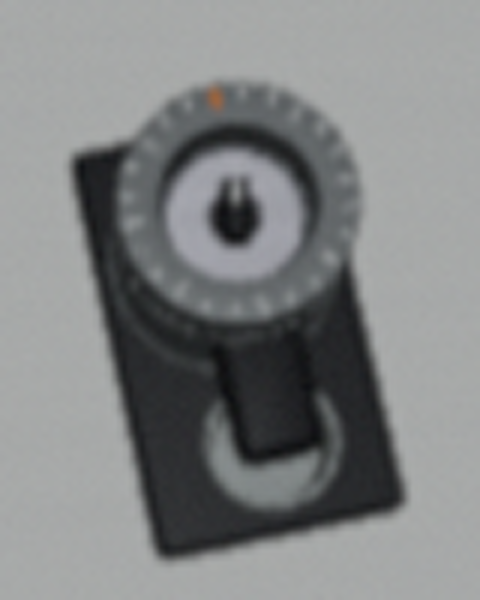

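```bash
python3 - <<'E'
from rig import bot, eyes
from h import *
out=[]
for n,c in(("top",(340,171)),("scene",(329,155))):
    ds=[eyes.get_image(n) for _ in range(6)]
    im=np.mean([d["img"].astype(float) for d in ds],0); z=np.nanmean([np.where(d["z_map"]>0,d["z_map"],np.nan) for d in ds],0)
    d=ds[0]; d["img"]=im; d["z_map"]=np.nan_to_num(z); np.savez(n+"1.npz",**d)
    w=cloud(d)
    # foot: dark low points beside
    cr=im[c[1]-14:c[1]+15,c[0]-18:c[0]+19,::-1]
    cr=np.clip(cr*1.3,0,255).astype(np.uint8)
    out.append(cv2.resize(cr,None,fx=10,fy=10,interpolation=cv2.INTER_NEAREST))
    v,u=np.mgrid[:400,:640]
    m=(abs(u-c[0])<40)&(abs(v-c[1])<50)&(w[...,2]>154)&(w[...,2]<162)
    print(n,"z154-162",m.sum(),np.nanmean(w[m],0)); print(np.c_[u[m],v[m],w[m].round(1)][:60].tolist() if n=="top" else "")
    if n=="top":
        m=(abs(u-345)<45)&(v>140)&(v<240)&(w[...,2]>3)&(w[...,2]<30)&(im.max(-1)<60)
        m=cv2.morphologyEx(m.astype(np.uint8),cv2.MORPH_OPEN,np.ones((3,3)))>0
        P=w[m];print("foot",m.sum(),P[:,2].mean());print(cv2.minAreaRect(P[:,:2].astype(np.float32)))
        # orange mark
        o=(abs(u-340)<30)&(abs(v-160)<30)&(im[...,0]>im[...,2]+30);print("orange",[onplane(d,(a,b),170).round(1).tolist() for a,b in zip(u[o],v[o])])
cv2.imwrite("pics/bar.png",np.hstack(out))
E
```

```text
top z154-162 85 [520.87956899 -42.45420144 157.24057521]
[[336.0, 156.0, 554.4, -35.6, 156.1], [337.0, 156.0, 554.8, -38.2, 154.3], [338.0, 156.0, 554.6, -40.8, 154.7], [340.0, 156.0, 554.7, -46.0, 154.2], [341.0, 156.0, 554.6, -48.6, 154.4], [342.0, 156.0, 554.1, -51.0, 156.3], [343.0, 156.0, 553.4, -53.4, 159.4], [344.0, 156.0, 553.0, -55.9, 161.1], [333.0, 157.0, 550.9, -27.6, 160.1], [334.0, 157.0, 552.2, -30.5, 154.3], [344.0, 157.0, 552.0, -56.3, 154.1], [345.0, 157.0, 551.3, -58.7, 156.8], [332.0, 158.0, 549.7, -25.3, 154.0], [347.0, 158.0, 548.3, -63.7, 158.4], [330.0, 159.0, 545.4, -19.8, 161.4], [348.0, 159.0, 545.8, -66.3, 157.6], [329.0, 160.0, 543.0, -17.2, 160.7], [349.0, 160.0, 543.2, -68.8, 157.2], [350.0, 161.0, 540.5, -71.3, 157.7], [328.0, 162.0, 538.8, -14.7, 156.0], [351.0, 163.0, 535.8, -74.0, 154.9], [337.0, 164.0, 533.4, -37.8, 155.6], [338.0, 164.0, 533.1, -40.3, 156.8], [339.0, 164.0, 532.4, -42.7, 160.1], [340.0, 164.0, 533.0, -45.4, 157.4], [337.0, 165.0, 530.2, -37.6, 158.4], [338.0, 165.0, 530.4, -40.3, 157.1], [339.0, 165.0, 530.3, -42.8, 157.8], [340.0
[... 812 characters left out ...]
, 169.0, 519.8, -45.2, 157.8], [341.0, 169.0, 519.9, -47.8, 157.1], [337.0, 170.0, 517.7, -37.5, 155.8], [338.0, 170.0, 517.2, -40.0, 158.0], [339.0, 170.0, 517.4, -42.6, 157.0], [340.0, 170.0, 517.3, -45.2, 157.4], [341.0, 170.0, 517.0, -47.6, 158.7], [338.0, 171.0, 515.0, -40.1, 155.8], [339.0, 171.0, 514.9, -42.6, 156.4], [340.0, 171.0, 514.9, -45.2, 156.4]]
foot 899 18.301606377257595
((487.2196960449219, -49.07708740234375), (198.03884887695312, 118.0436782836914), 11.644377708435059)
orange [[566.7, -32.6, 170.0], [566.7, -35.1, 170.0], [564.1, -32.6, 170.0], [564.1, -35.1, 170.0], [561.5, -32.5, 170.0], [561.5, -35.1, 170.0]]
scene z154-162 396 [556.52005046 -80.98154642 158.05265997]
```

View pics/bar.png

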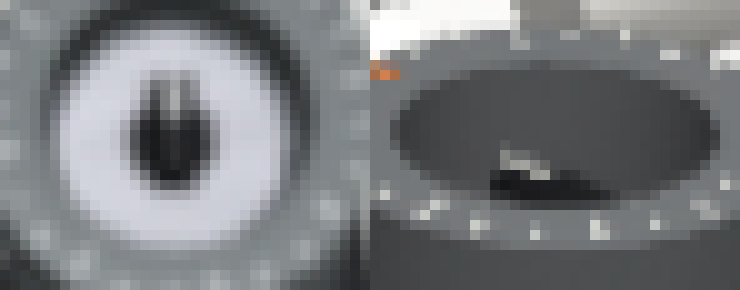

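The bar (white line at its +x end) runs along the image columns in the top view, from (339,164) to (339,175). That puts it near world yaw 0, with its centre at about (520.5, -42.8). The grinder's yaw is about 11.6°, with the orange mark on its +x side. I'll go above it now, keeping the orientation, and turn afterwards.

Emit:
arm_command([
  [[0.0565,-0.0484,-0.0075,0],[0.0565,-0.0484,-0.0075,0],[0.0565,-0.0484,-0.0075,0],[0.0565,-0.0484,-0.0075,0],[0.0565,-0.0484,-0.0075,0],[0.0565,-0.0484,-0.0075,0],[0.0565,-0.0484,-0.0075,0],[0.0565,-0.0484,-0.0075,0],[0.0565,-0.0484,-0.0075,0],[0.0565,-0.0484,-0.0075,0]],
], fingers=0.31)

```text
t: 1.7
eef_pos: [400.8, -313.7, 261.7]
tcp_rot: [3.064, 0.693, 0.001]
ft_force: [-0.0, -0.2, -0.0]
width: 26.4
grasp_force: 0.0
```

Emit:
arm_command([
  [[0.0565,-0.0484,-0.0075,0],[0.0565,-0.0484,-0.0075,0],[0.0565,-0.0484,-0.0075,0],[0.0565,-0.0484,-0.0075,0],[0.0565,-0.0484,-0.0075,0],[0.0565,-0.0484,-0.0075,0],[0.0565,-0.0484,-0.0075,0],[0.0565,-0.0484,-0.0075,0],[0.0565,-0.0484,-0.0075,0],[0.0565,-0.0484,-0.0075,0]],
])

```text
t: 2.7
eef_pos: [521.5, -41.7, 291.7]
tcp_rot: [3.064, 0.693, 0.001]
ft_force: [-0.4, -0.8, -0.1]
width: 26.2
grasp_force: 0.0
```

```bash
cat >> h.py <<'E'
def st(o,tgt=None):
    from scipy.spatial.transform import Rotation as R
    M=R.from_rotvec(o["tcp_rot"]).as_matrix();yaw=np.degrees(np.arctan2(M[1,0],M[0,0]))
    print("t%.2f"%o["t"],"p",o["eef_pos"].round(1),"yaw %.2f"%yaw,"z",M[:,2].round(3),"q1,7",o["joint_positions"][[0,6]].round(2),"F",o["ft_force"].round(1),"T",o["torque"].round(3),"w %.1f g %.1f"%(o["width"],o["grasp_force"]))
    if tgt is not None: print("tool shift to target (share):",(M.T@(np.array(tgt)-o["eef_pos"])/400).round(4))
E
python3 - <<'E'
from h import *
from rig import bot
d=dict(np.load("top1.npz"));w=cloud(d)
m=(np.hypot(w[...,0]-520.5,w[...,1]+42.8)<19)&(w[...,2]>150)
P=w[m][:,:2];c=P.mean(0);e,v=np.linalg.eigh(np.cov(P.T));print(m.sum(),c,np.sqrt(e*12),v[:,1],np.degrees(np.arctan(v[1,1]/v[0,1])),cv2.minAreaRect(P.astype(np.float32)))
st(bot.get_obs(),(520.5,-42.8,220))
E
```

```text
51 [520.38711233 -42.87323421] [11.89360209 27.56444893] [-0.99688482 -0.07887113] 4.523681338886131 ((520.222412109375, -42.70654296875), (10.4644775390625, 26.221540451049805), 89.10541534423828)
t2.70 p [521.5 -41.7 291.7] yaw 25.48 z [ 0.001 -0.    -1.   ] q1,7 [ 0.33 -1.18] F [-0.4 -0.8 -0.1] T [-0.036  0.008  0.042] w 26.2 g 0.0
tool shift to target (share): [-0.0035  0.0013  0.1791]
```

Emit:
arm_command([
  [[0,0,0,-0.04375],[0,0,0,-0.04375],[0,0,0,-0.04375],[0,0,0,-0.04375],[0,0,0,-0.04375],[0,0,0,-0.04375],[0,0,0,-0.04375],[0,0,0,-0.04375],[0,0,0,-0.04375],[0,0,0,-0.04375]],
])

```text
t: 3.7
eef_pos: [521.1, -42.8, 291.4]
tcp_rot: [1.922, 2.485, -0.0]
ft_force: [0.1, -0.4, -0.4]
width: 26.2
grasp_force: 0.0
```

Emit:
arm_command([
  [[0,0,0.024,-0.04375],[0,0,0.024,-0.04375],[0,0,0.024,-0.04375],[0,0,0.024,-0.04375],[0,0,0.024,-0.04375],[0,0,0.024,-0.04375],[0,0,0.024,-0.04375],[0,0,0.024,-0.04375],[0,0,0,-0.04375],[0,0,0,-0.04375]],
])

```text
t: 4.7
eef_pos: [520.9, -42.8, 214.2]
tcp_rot: [0.091, -3.14, 0.0]
ft_force: [-0.4, 0.1, 0.4]
width: 26.4
grasp_force: 0.0
```

```bash
python3 - <<'E'
from h import *
from rig import bot,eyes
d=eyes.get_image("scene");o=bot.get_obs()
st(o,(520.3,-42.8,137))
cr=d["img"][80:240,230:430,::-1];cv2.imwrite("pics/near.png",cv2.resize(cr,None,fx=3.5,fy=3.5,interpolation=cv2.INTER_CUBIC))
w=cloud(d);print(pix(d,(520.3,-42.8,170)),pix(d,o["eef_pos"]))
E
```

```text
t4.75 p [521.  -42.8 214.4] yaw -176.50 z [-0. -0. -1.] q1,7 [0.55 1.49] F [0.  0.6 0.3] T [-0.037  0.004  0.013] w 26.4 g 0.0
tool shift to target (share): [0.0018 0.0002 0.1935]
[329.08154579 153.76115053] [329.36909975 134.30258577]
```

View pics/near.png

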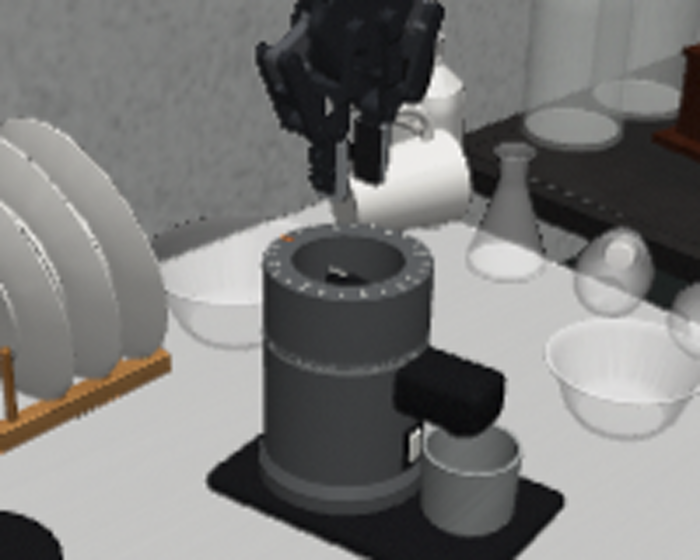

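The fingers stand centred over the throat (about (345,180) in the crop). The well is at (345,265) with the bar visible inside it, so I'll descend.

Emit:
arm_command([
  [[0.0015,0,0.016,0],[0,0,0.022,0],[0,0,0.022,0],[0,0,0.022,0],[0,0,0.022,0],[0,0,0.022,0],[0,0,0.022,0],[0,0,0.022,0],[0,0,0.015,0],[0,0,0.006,0]],
])

```text
t: 5.75
eef_pos: [520.1, -42.8, 137.3]
tcp_rot: [0.082, -3.139, -0.0]
ft_force: [-0.8, -0.2, -0.4]
width: 26.4
grasp_force: 0.0
```

```bash
cat > rd.py <<'E'
from h import *
from rig import bot,eyes
import sys
O=[]
for _ in range(int(sys.argv[1]) if len(sys.argv)>1 else 6):
    eyes.get_image("scene");O.append(bot.get_obs())
o=O[-1]
o={**o,"ft_force":np.mean([a["ft_force"] for a in O],0),"torque":np.mean([a["torque"] for a in O],0)}
st(o,eval(sys.argv[2]) if len(sys.argv)>2 else None)
print("Tz each",[round(float(a["torque"][2]),3) for a in O])
E
python3 rd.py 4
```

```text
t5.95 p [520.8 -42.8 138.4] yaw -177.01 z [ 0.001 -0.    -1.   ] q1,7 [0.52 1.42] F [-0.3 -0.1  0. ] T [-0.026  0.     0.011] w 26.5 g 0.0
Tz each [0.027, -0.026, 0.004, 0.037]
```

Emit:
arm_command([
  [[0,0,0,0],[0,0,0,0],[0,0,0,0],[0,0,0,0],[0,0,0,0],[0,0,0,0],[0,0,0,0],[0,0,0,0],[0,0,0,0],[0,0,0,0]],
], fingers=0)

```text
t: 6.95
eef_pos: [521.1, -42.2, 138.7]
tcp_rot: [-0.082, 3.139, 0.001]
ft_force: [-0.3, 3.4, 6.2]
width: 10.2
grasp_force: 61.9
```

```bash
python3 rd.py 6
```

```text
t7.25 p [521.1 -42.2 138.7] yaw -176.99 z [ 0.001  0.    -1.   ] q1,7 [0.52 1.42] F [-0.5  2.8  5.4] T [ 0.582  0.129 -0.019] w 10.9 g 61.9
Tz each [-0.012, -0.033, 0.001, -0.025, 0.009, -0.053]
```

Emit:
arm_command([
  [[0,0,0,0.0125],[0,0,0,0.0125],[0,0,0,0.0125],[0,0,0,0.0125],[0,0,0,0.0125],[0,0,0,0.0125],[0,0,0,0.0125],[0,0,0,0.0125],[0,0,0,0.0125],[0,0,0,0.0125]],
])

```text
t: 8.25
eef_pos: [521.0, -42.6, 138.7]
tcp_rot: [0.534, 3.095, -0.0]
ft_force: [-0.4, 2.3, 5.9]
width: 10.6
grasp_force: 62.0
```

```bash
python3 rd.py 8
```

```text
t8.65 p [521.  -42.6 138.7] yaw 160.49 z [ 0.001 -0.    -1.   ] q1,7 [0.46 1.06] F [-0.5  2.   5.5] T [ 0.417  0.159 -0.056] w 10.5 g 61.9
Tz each [-0.056, -0.045, -0.032, -0.066, -0.082, -0.078, -0.056, -0.031]
```

Emit:
arm_command([
  [[0,0,0,0.003],[0,0,0,0.003],[0,0,0,0.003],[0,0,0,0.003],[0,0,0,0.003],[0,0,0,0.003],[0,0,0,0.003],[0,0,0,0.003],[0,0,0,0.003],[0,0,0,0.003]],
])

```text
t: 9.65
eef_pos: [521.0, -42.7, 138.7]
tcp_rot: [0.678, 3.067, -0.0]
ft_force: [-2.4, 2.1, 5.4]
width: 10.8
grasp_force: 62.0
```

```bash
python3 rd.py 6
```

```text
t9.95 p [520.9 -42.7 138.7] yaw 155.08 z [ 0.001 -0.    -1.   ] q1,7 [0.45 0.97] F [-0.6  1.8  5.9] T [ 0.358  0.17  -0.032] w 10.6 g 61.9
Tz each [-0.008, -0.002, -0.053, -0.074, -0.023, -0.034]
```

Emit:
arm_command([
  [[0,0,0,0.003],[0,0,0,0.003],[0,0,0,0.003],[0,0,0,0.003],[0,0,0,0.003],[0,0,0,0.003],[0,0,0,0.003],[0,0,0,0.003],[0,0,0,0.003],[0,0,0,0.003]],
])

```text
t: 10.95
eef_pos: [520.9, -42.8, 138.7]
tcp_rot: [0.821, 3.031, -0.0]
ft_force: [-1.4, 1.7, 6.2]
width: 10.3
grasp_force: 62.0
```

```bash
python3 rd.py 6
```

```text
t11.25 p [520.9 -42.8 138.7] yaw 149.68 z [ 0.001 -0.    -1.   ] q1,7 [0.43 0.88] F [-0.9  1.8  5.4] T [ 0.339  0.196 -0.064] w 10.3 g 61.9
Tz each [0.003, -0.082, -0.085, -0.094, -0.072, -0.054]
```

Emit:
arm_command([
  [[0,0,0,0.003],[0,0,0,0.003],[0,0,0,0.003],[0,0,0,0.003],[0,0,0,0.003],[0,0,0,0.003],[0,0,0,0.003],[0,0,0,0.003],[0,0,0,0.003],[0,0,0,0.003]],
])

```text
t: 12.25
eef_pos: [520.8, -42.9, 138.7]
tcp_rot: [0.963, 2.989, -0.001]
ft_force: [-1.7, 1.1, 6.9]
width: 10.2
grasp_force: 62.0
```

```bash
python3 rd.py 8
```

```text
t12.65 p [520.8 -42.9 138.7] yaw 144.28 z [ 0.001 -0.    -1.   ] q1,7 [0.42 0.79] F [-1.1  1.3  6. ] T [ 0.317  0.241 -0.048] w 10.6 g 61.9
Tz each [-0.025, -0.03, -0.07, -0.064, -0.035, -0.071, -0.048, -0.037]
```

Emit:
arm_command([
  [[0,0,0,0.003],[0,0,0,0.003],[0,0,0,0.003],[0,0,0,0.003],[0,0,0,0.003],[0,0,0,0.003],[0,0,0,0.003],[0,0,0,0.003],[0,0,0,0.003],[0,0,0,0.003]],
])

```text
t: 13.65
eef_pos: [520.8, -43.0, 138.7]
tcp_rot: [1.103, 2.941, -0.001]
ft_force: [-1.2, 1.4, 5.7]
width: 11.1
grasp_force: 62.0
```

```bash
python3 rd.py 8
```

```text
t14.05 p [520.8 -43.  138.7] yaw 138.87 z [ 0.001 -0.001 -1.   ] q1,7 [0.4 0.7] F [-1.2  1.5  5.8] T [ 0.286  0.272 -0.039] w 10.9 g 62.0
Tz each [0.039, -0.07, -0.086, -0.002, -0.032, -0.068, -0.033, -0.058]
```

Emit:
arm_command([
  [[0,0,0,0.003],[0,0,0,0.003],[0,0,0,0.003],[0,0,0,0.003],[0,0,0,0.003],[0,0,0,0.003],[0,0,0,0.003],[0,0,0,0.003],[0,0,0,0.003],[0,0,0,0.003]],
])

```text
t: 15.05
eef_pos: [520.7, -43.1, 138.7]
tcp_rot: [1.24, 2.886, -0.001]
ft_force: [-1.6, 1.3, 5.6]
width: 10.5
grasp_force: 62.1
```

```bash
python3 rd.py 8
```

```text
t15.45 p [520.7 -43.1 138.7] yaw 133.49 z [ 0.    -0.001 -1.   ] q1,7 [0.39 0.61] F [-1.2  1.   6.4] T [0.258 0.301 0.004] w 10.6 g 62.0
Tz each [0.015, 0.004, 0.018, 0.047, 0.005, 0.005, -0.018, -0.046]
```

Emit:
arm_command([
  [[0,0,0,0.0025],[0,0,0,0.0025],[0,0,0,0.0025],[0,0,0,0.0025],[0,0,0,0.0025],[0,0,0,0.0025],[0,0,0,0.0025],[0,0,0,0.0025],[0,0,0,0.0025],[0,0,0,0.0025]],
])

```text
t: 16.45
eef_pos: [520.6, -43.2, 138.7]
tcp_rot: [1.352, 2.835, -0.001]
ft_force: [-1.7, 0.5, 5.8]
width: 10.4
grasp_force: 62.1
```

```bash
python3 rd.py 12
```

```text
t17.05 p [520.6 -43.2 138.7] yaw 128.99 z [ 0.    -0.001 -1.   ] q1,7 [0.38 0.54] F [-1.4  1.2  6.5] T [0.228 0.347 0.054] w 10.6 g 62.0
Tz each [0.051, 0.079, 0.033, 0.055, 0.065, 0.104, 0.061, 0.074, 0.022, 0.023, 0.025, 0.054]
```

The torque was flat at about -0.048 N m up to yaw 139°, then rose to 0.004 and 0.054. Extrapolated, the touch is at about yaw 139.4°, with an excess of about 0.10 N m now (below 0.16). I'll back off to yaw 184.4°, which is -55.4° from here.

Emit:
arm_command([
  [[0,0,0,-0.0342],[0,0,0,-0.0342],[0,0,0,-0.0342],[0,0,0,-0.0342],[0,0,0,-0.0342],[0,0,0,-0.0342],[0,0,0,-0.0342],[0,0,0,-0.0342],[0,0,0,-0.0342],[0,0,0,0]],
])

```text
t: 18.05
eef_pos: [521.1, -42.1, 138.7]
tcp_rot: [-0.124, 3.138, 0.001]
ft_force: [-0.8, 3.0, 6.0]
width: 10.5
grasp_force: 61.9
```

```bash
python3 rd.py 5
```

```text
t18.30 p [521.1 -42.1 138.7] yaw -175.58 z [ 0.001  0.    -1.   ] q1,7 [0.52 1.45] F [-0.8  2.9  5.4] T [0.597 0.117 0.013] w 10.7 g 61.9
Tz each [-0.043, 0.031, 0.038, 0.055, -0.017]
```

```bash
python3 - <<'E'
from rig import bot,eyes
for _ in range(6):
    eyes.get_image("top");o=bot.get_obs();print(o["joint_torque"].round(4).tolist(),o["qvel"][6].round(4),o["torque"][2].round(3))
E
```

```text
[1.4671, -33.2902, -2.1346, -20.1406, 0.7389, -0.0111, -0.0302] 0.0012 0.063
[1.4579, -33.2929, -2.1372, -20.1403, 0.7385, -0.011, -0.0297] -0.0009 0.089
[1.4522, -33.2936, -2.1385, -20.1397, 0.7382, -0.011, -0.0293] 0.0001 0.01
[1.4496, -33.295, -2.1388, -20.1402, 0.738, -0.0112, -0.029] 0.0007 0.071
[1.4474, -33.2966, -2.1395, -20.1407, 0.7379, -0.0111, -0.0289] 0.0004 0.031
[1.4461, -33.2967, -2.1394, -20.1406, 0.738, -0.0111, -0.0288] -0.0 0.017
```

The j7 torque reads almost without noise, so I'll re-probe once to confirm the touch precisely.

Emit:
arm_command([
  [[0,0,0,0.025],[0,0,0,0.025],[0,0,0,0.025],[0,0,0,0.025],[0,0,0,0.025],[0,0,0,0.025],[0,0,0,0.025],[0,0,0,0.025],[0,0,0,0],[0,0,0,0]],
])

```text
t: 19.6
eef_pos: [520.9, -42.8, 138.7]
tcp_rot: [0.856, 3.022, -0.0]
ft_force: [-1.1, 1.1, 7.1]
width: 10.5
grasp_force: 61.9
```

```bash
cat > j.py <<'E'
from h import *
from rig import bot,eyes
for _ in range(2):
    eyes.get_image("top");o=bot.get_obs();print(o["joint_torque"][4:].round(4))
st(o)
E
python3 j.py
```

```text
[ 0.4811 -0.2138  0.0405]
[ 0.4833 -0.2141  0.0402]
t19.70 p [520.9 -42.9 138.7] yaw 148.39 z [ 0.001 -0.    -1.   ] q1,7 [0.43 0.86] F [-1.3  1.5  6. ] T [ 0.369  0.21  -0.011] w 10.4 g 61.9
```

Emit:
arm_command([
  [[0,0,0,0.0025],[0,0,0,0.0025],[0,0,0,0.0025],[0,0,0,0.0025],[0,0,0,0.0025],[0,0,0,0.0025],[0,0,0,0.0025],[0,0,0,0.0025],[0,0,0,0],[0,0,0,0]],
])

```text
t: 20.7
eef_pos: [520.8, -42.9, 138.7]
tcp_rot: [0.95, 2.994, -0.0]
ft_force: [-1.3, 1.0, 5.6]
width: 10.6
grasp_force: 62.0
```

```bash
python3 j.py
```

```text
[ 0.4615 -0.2505  0.0346]
[ 0.4619 -0.2506  0.0345]
t20.80 p [520.8 -42.9 138.7] yaw 144.78 z [ 0.001 -0.001 -1.   ] q1,7 [0.42 0.8 ] F [-0.5  1.1  5.3] T [ 0.339  0.241 -0.102] w 10.6 g 62.0
```

Emit:
arm_command([
  [[0,0,0,0.0025],[0,0,0,0.0025],[0,0,0,0.0025],[0,0,0,0.0025],[0,0,0,0.0025],[0,0,0,0.0025],[0,0,0,0.0025],[0,0,0,0.0025],[0,0,0,0],[0,0,0,0]],
])

```text
t: 21.8
eef_pos: [520.8, -43.0, 138.7]
tcp_rot: [1.044, 2.962, -0.001]
ft_force: [-1.2, 1.7, 5.8]
width: 10.4
grasp_force: 62.0
```

```bash
python3 j.py
```

```text
[ 0.4407 -0.2894  0.0343]
[ 0.4408 -0.2893  0.0341]
t21.90 p [520.8 -43.  138.7] yaw 141.18 z [ 0.001 -0.001 -1.   ] q1,7 [0.41 0.74] F [-0.6  1.3  5.5] T [0.345 0.222 0.02 ] w 10.5 g 62.0
```

Emit:
arm_command([
  [[0,0,0,0.0025],[0,0,0,0.0025],[0,0,0,0.0025],[0,0,0,0.0025],[0,0,0,0.0025],[0,0,0,0.0025],[0,0,0,0.0025],[0,0,0,0.0025],[0,0,0,0],[0,0,0,0]],
])

```text
t: 22.9
eef_pos: [520.7, -43.0, 138.7]
tcp_rot: [1.136, 2.928, -0.001]
ft_force: [-0.6, 1.9, 6.4]
width: 10.5
grasp_force: 62.0
```

```bash
python3 j.py
```

```text
[ 0.4121 -0.3307  0.0197]
[ 0.4119 -0.3306  0.0195]
t23.00 p [520.7 -43.  138.7] yaw 137.58 z [ 0.001 -0.001 -1.   ] q1,7 [0.4  0.68] F [-1.2  0.9  7.2] T [ 0.27   0.332 -0.038] w 10.6 g 62.0
```

Emit:
arm_command([
  [[0,0,0,0.0025],[0,0,0,0.0025],[0,0,0,0.0025],[0,0,0,0.0025],[0,0,0,0.0025],[0,0,0,0.0025],[0,0,0,0.0025],[0,0,0,0.0025],[0,0,0,0],[0,0,0,0]],
])

```text
t: 24.0
eef_pos: [520.7, -43.1, 138.7]
tcp_rot: [1.228, 2.891, -0.001]
ft_force: [-0.8, 1.2, 6.2]
width: 10.8
grasp_force: 62.0
```

```bash
python3 j.py
```

```text
[ 0.3706 -0.3747 -0.0144]
[ 0.3711 -0.3748 -0.0146]
t24.10 p [520.7 -43.1 138.7] yaw 133.99 z [ 0.    -0.001 -1.   ] q1,7 [0.39 0.62] F [-1.3  1.4  6.7] T [0.284 0.286 0.009] w 10.6 g 62.0
```

Slope 0.544 N m/rad, touch at yaw 139.1°. I'll back off to 184.1° and then let go.

Emit:
arm_command([
  [[0,0,0,-0.0348],[0,0,0,-0.0348],[0,0,0,-0.0348],[0,0,0,-0.0348],[0,0,0,-0.0348],[0,0,0,-0.0348],[0,0,0,-0.0348],[0,0,0,-0.0349],[0,0,0,0],[0,0,0,0]],
])

```text
t: 25.1
eef_pos: [521.1, -42.1, 138.7]
tcp_rot: [-0.114, 3.138, 0.001]
ft_force: [-0.7, 2.6, 5.9]
width: 10.5
grasp_force: 61.9
```

```bash
python3 j.py
```

```text
[ 0.7414 -0.0123 -0.0329]
[ 0.7384 -0.0119 -0.0327]
t25.20 p [521.1 -42.1 138.7] yaw -175.85 z [ 0.001  0.001 -1.   ] q1,7 [0.52 1.44] F [0.3 2.5 4.7] T [0.584 0.157 0.072] w 10.7 g 61.9
```

Emit:
arm_command([
  [[0,0,0,0],[0,0,0,0],[0,0,0,0],[0,0,0,0],[0,0,0,0],[0,0,0,0],[0,0,0,0],[0,0,0,0],[0,0,0,0],[0,0,0,0]],
], fingers=0.31)

```text
t: 26.2
eef_pos: [520.5, -42.8, 138.1]
tcp_rot: [-0.113, 3.14, -0.0]
ft_force: [-0.6, -0.1, 1.2]
width: 26.8
grasp_force: 0.0
```

```bash
python3 rd.py 2 '(460,193,190)'
```

```text
t26.30 p [520.5 -42.8 138.1] yaw -175.88 z [ 0. -0. -1.] q1,7 [0.52 1.44] F [-0.2  0.1 -0.3] T [ 0.049 -0.008 -0.029] w 26.3 g 0.0
tool shift to target (share): [ 0.1084  0.5988 -0.1298]
Tz each [-0.023, -0.034]
```

Emit:
arm_command([
  [[0,0,-0.01,0],[0,0,-0.02,0],[0,0,-0.025,0],[0,0,-0.025,0],[0,0,-0.025,0],[0,0,-0.025,0],[0,0,-0.03,0],[0,0,-0.03,0],[0,0,-0.03,0],[0,0,-0.03,0]],
])

```text
t: 27.3
eef_pos: [520.5, -42.8, 239.2]
tcp_rot: [-0.113, 3.139, -0.0]
ft_force: [-0.2, 0.3, 0.2]
width: 26.4
grasp_force: 0.0
```

Emit:
arm_command([
  [[0.0111,0.0598,0,0],[0.0111,0.0598,0,0],[0.0111,0.0598,0,0],[0.0111,0.0598,0,0],[0.0111,0.0598,0,0],[0.0111,0.0598,0,0],[0.0111,0.0598,0.09,0],[0.0111,0.0598,0.09,0],[0.0111,0.0598,0.09,0],[0.0111,0.0598,0.09,0]],
], fingers=0.6)

```text
t: 28.3
eef_pos: [459.3, 193.4, 93.5]
tcp_rot: [-0.112, 3.138, -0.0]
ft_force: [0.7, -1.0, -0.5]
width: 51.4
grasp_force: 0.0
```

```bash
python3 - <<'E'
from h import *
from rig import bot,eyes
d=dict(np.load("top1.npz"));w=cloud(d);v,u=np.mgrid[:400,:640]
m=(abs(u-256)<25)&(abs(v-201)<25)&(d["img"].max(-1)<75)&(abs(w[...,2]-13)<5)
c,_=cv2.findContours(m.astype(np.uint8),cv2.RETR_EXTERNAL,cv2.CHAIN_APPROX_NONE);c=max(c,key=len)
e=cv2.fitEllipse(c);print("ellipse",e,onplane(d,e[0],11))
k=(abs(u-256)<25)&(abs(v-201)<25)&(w[...,2]>30)&(w[...,2]<40);print("knob",k.sum(),w[k].mean(0),(w[k].min(0)+w[k].max(0))/2)
t=eyes.get_image("top");wt=cloud(t)
c,_=cv2.findContours(((np.hypot(wt[...,0]-520,wt[...,1]+42)<58)&(wt[...,2]>165)&(wt[...,2]<175)).astype(np.uint8),cv2.RETR_EXTERNAL,cv2.CHAIN_APPROX_NONE);c=max(c,key=len)
e=cv2.fitEllipse(c);print("deck",e,onplane(t,e[0],170))
m=(np.hypot(wt[...,0]-520.5,wt[...,1]+42.8)<19)&(wt[...,2]>150);P=wt[m][:,:2];ev,V=np.linalg.eigh(np.cov(P.T));print("bar",P.mean(0),np.degrees(np.arctan(V[1,1]/V[0,1])))
s=eyes.get_image("scene");cv2.imwrite("pics/lid.png",cv2.resize(s["img"][150:330,180:400,::-1],None,fx=3,fy=3))
st(bot.get_obs(),(459,193,15.5))
E
```

```text
ellipse ((255.0975341796875, 200.78799438476562), (26.206443786621094, 26.594621658325195), 66.22505187988281) [458.30321924 193.63678823  11.        ]
knob 38 [459.31434185 192.83614418  35.74962536] [460.27882479 193.15565706  35.46860865]
deck ((339.42657470703125, 168.0067138671875), (39.39524459838867, 39.703643798828125), 117.09720611572266) [519.92270898 -43.05097534 170.        ]
bar [520.27338783 -42.84157267] 4.453740445964148
t28.40 p [454.5 194.8  90.6] yaw -175.51 z [-0.009 -0.    -1.   ] q1,7 [0.14 0.87] F [-0.6  0.1 -0.7] T [ 0.005  0.051 -0.033] w 51.0 g 0.0
tool shift to target (share): [-0.0124 -0.0054  0.1877]
```

View pics/lid.png

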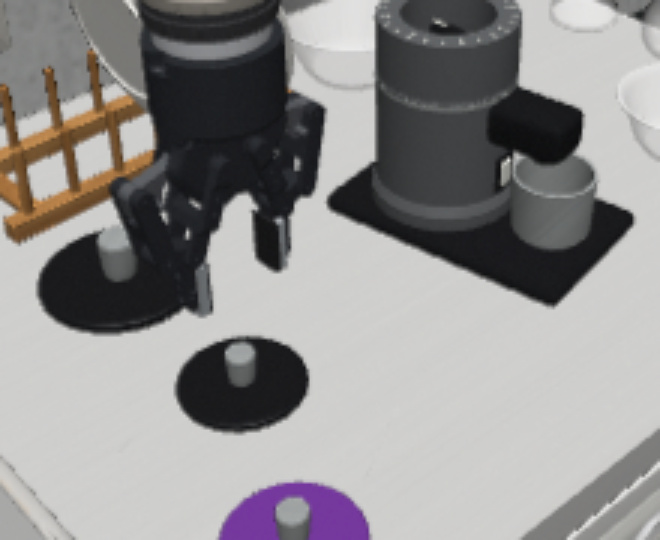

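The view shows the open fingers above the small lid (its knob at (240,360) in the crop), clear of the big lid. I'll descend.

Emit:
arm_command([
  [[0,0,0.024,0],[0,0,0.024,0],[0,0,0.024,0],[0,0,0.024,0],[0,0,0.024,0],[0,0,0.024,0],[0,0,0.024,0],[0,0,0.018,0],[0,0,0.01,0],[0,0,0,0]],
])

```text
t: 29.4
eef_pos: [458.6, 192.5, 15.1]
tcp_rot: [0.113, -3.139, 0.001]
ft_force: [0.4, 0.3, 0.3]
width: 51.4
grasp_force: 0.0
```

```bash
python3 rd.py 2 '(459.2,193.2,15.5)'
```

```text
t29.50 p [459.2 192.8  15.8] yaw -175.87 z [ 0.  0. -1.] q1,7 [0.06 0.76] F [-0.6  0.1 -0.2] T [-0.016 -0.014  0.014] w 51.4 g 0.0
tool shift to target (share): [-0.0001  0.001   0.0007]
Tz each [-0.031, 0.058]
```

Emit:
arm_command([
  [[0,0,0,0],[0,0,0,0],[0,0,0,0],[0,0,0,0],[0,0,0,0],[0,0,0,0],[0,0,0,0],[0,0,0,0],[0,0,0,0],[0,0,0,0]],
], fingers=0)

```text
t: 30.5
eef_pos: [459.4, 192.8, 16.3]
tcp_rot: [-0.113, 3.139, -0.0]
ft_force: [0.4, -0.2, 5.4]
width: 16.7
grasp_force: 58.6
```

```bash
python3 rd.py 2 '(459.2,193.2,15.5)'
```

```text
t30.60 p [459.4 192.8  16.3] yaw -175.88 z [ 0.001 -0.    -1.   ] q1,7 [0.07 0.76] F [-1.5 -0.7  5.7] T [-0.061  0.238  0.039] w 17.1 g 58.6
tool shift to target (share): [0.0004 0.0011 0.0019]
Tz each [0.058, 0.019]
```

Emit:
arm_command([
  [[0,0,-0.02,0],[0,0,-0.04,0],[0,0,-0.06,0],[0,0,-0.065,0],[0,0,-0.065,0],[0,0,-0.065,0],[0,0,-0.065,0],[0,0,-0.06,0],[0,0,-0.04,0],[0,0,-0.02,0]],
])

```text
t: 31.6
eef_pos: [459.6, 193.2, 218.1]
tcp_rot: [-0.113, 3.136, 0.001]
ft_force: [-0.0, 0.2, -0.3]
width: 17.1
grasp_force: 58.8
```

```bash
python3 - <<'E'
from h import *
from rig import bot,eyes
s=eyes.get_image("scene");o=bot.get_obs();st(o,(520.1,-42.5,215))
w=cloud(s);p=o["eef_pos"];c=pix(s,p)
x,y=int(c[0]),int(c[1]);cv2.imwrite("pics/lift.png",cv2.resize(s["img"][max(y-70,0):y+70,x-90:x+90,::-1],None,fx=4,fy=4,interpolation=cv2.INTER_CUBIC))
m=(np.hypot(w[...,0]-p[0],w[...,1]-p[1])<48)&(w[...,2]<p[2]+4)&(w[...,2]>p[2]-9)
print(c,m.sum(),w[m].min(0),w[m].max(0),p)
P=w[m];P=P[P[:,2]>np.median(P[:,2])-3];A=np.c_[P[:,:2]-P[:,:2].mean(0),np.ones(len(P))];print("plane slope,z",np.linalg.lstsq(A,P[:,2],rcond=None)[0])
E
```

```text
t31.65 p [459.9 193.2 218.4] yaw -175.87 z [ 0.004  0.001 -1.   ] q1,7 [0.23 1.01] F [ 0.1  0.1 -0.8] T [0.024 0.021 0.052] w 16.9 g 58.8
tool shift to target (share): [-0.1077 -0.5987  0.0088]
[252.24356694 182.95070906] 884 [416.02298206 152.74570238 210.0390839 ] [498.12736029 234.85895288 222.13168619] [459.87671353 193.24776761 218.41219301]
plane slope,z [ 1.48211301e-02 -7.87726551e-03  2.15821125e+02]
```

View pics/lift.png

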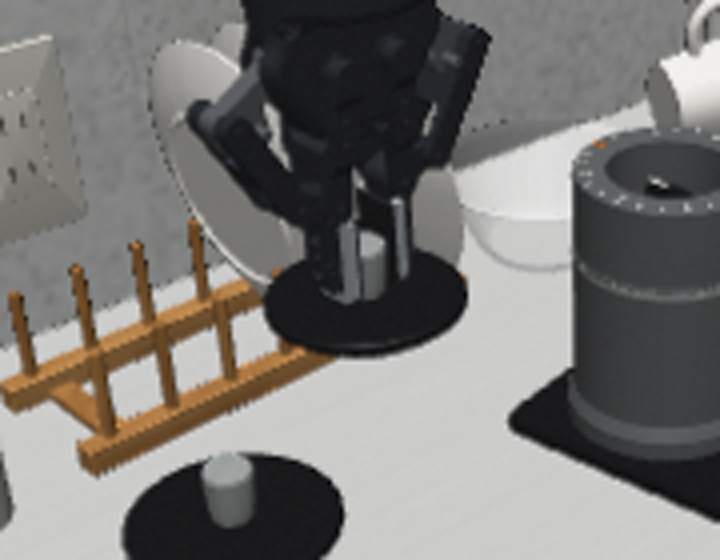

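The lid is held flat, with its flange centred under the fingers at (365,310) in the crop. I'll carry it over the throat.

Emit:
arm_command([
  [[-0.004,-0.02,0,0],[-0.008,-0.045,0,0],[-0.014,-0.08,0,0],[-0.016,-0.085,0,0],[-0.016,-0.085,0,0],[-0.016,-0.085,0,0],[-0.015,-0.083,0,0],[-0.0108,-0.06,0,0],[-0.007,-0.035,0,0],[-0.003,-0.02,0,0]],
])

```text
t: 32.65
eef_pos: [519.5, -44.3, 214.7]
tcp_rot: [0.11, -3.138, -0.001]
ft_force: [0.6, 0.2, -1.3]
width: 16.7
grasp_force: 58.8
```

```bash
python3 - <<'E'
from h import *
from rig import bot,eyes
for _ in range(4): s=eyes.get_image("scene")
t=eyes.get_image("top");o=bot.get_obs();st(o,(520.3,-42.6,178.5))
w=cloud(s);p=o["eef_pos"]
r=np.hypot(w[...,0]-p[0],w[...,1]-p[1])
for lo,hi,n in((p[2]-6,p[2]+3,"lid"),(165,174,"deck")):
    m=(r<56)&(w[...,2]<hi)&(w[...,2]>lo);P=w[m];print(n,m.sum(),P.min(0),P.max(0),(P.min(0)+P.max(0))/2)
E
```

```text
t32.90 p [519.8 -41.1 215.6] yaw -175.73 z [-0.     0.001 -1.   ] q1,7 [0.56 1.5 ] F [ 0.2 -0.8 -0.3] T [-0.012 -0.035  0.034] w 16.6 g 58.8
tool shift to target (share): [-0.0011 -0.0039  0.0929]
lid 463 [476.18210047 -81.26264468 209.68218689] [ 5.58287666e+02 -1.02630598e-01  2.18574230e+02] [517.23488316 -40.68263764 214.1282086 ]
deck 587 [466.54294394 -92.74270051 165.00520879] [569.69036735  10.56686606 173.00764903] [518.11665564 -41.08791722 169.00642891]
```

```bash
python3 - <<'E'
from h import *
from rig import bot,eyes
E=[]
for _ in range(6):
    s=eyes.get_image("scene");o=bot.get_obs();w=cloud(s);p=o["eef_pos"];r=np.hypot(w[...,0]-p[0],w[...,1]-p[1]);c=[]
    for lo,hi in((p[2]-6,p[2]+3),(165,174)):
        P=w[(r<56)&(w[...,2]<hi)&(w[...,2]>lo)];c.append((P.min(0)+P.max(0))[:2]/2)
    E.append(np.r_[p,c[0]-c[1]])
print(np.round(E,1));st(o)
E
```

```text
[[ 5.198e+02 -4.110e+01  2.158e+02 -8.000e-01  1.300e+00]
 [ 5.199e+02 -4.130e+01  2.158e+02 -7.000e-01  2.100e+00]
 [ 5.199e+02 -4.160e+01  2.158e+02 -4.000e-01 -5.000e-01]
 [ 5.199e+02 -4.180e+01  2.158e+02  7.000e-01  7.000e-01]
 [ 5.200e+02 -4.210e+01  2.158e+02 -9.000e-01 -2.000e-01]
 [ 5.200e+02 -4.230e+01  2.158e+02 -1.000e-01  1.300e+00]]
t33.20 p [520.  -42.3 215.8] yaw -175.82 z [ 0. -0. -1.] q1,7 [0.56 1.5 ] F [ 0.3  0.7 -0.8] T [-0.013  0.071 -0.036] w 16.9 g 58.8
```

Emit:
arm_command([
  [[-0.0008,0,0.01,0],[0,0,0.012,0],[0,0,0.012,0],[0,0,0.012,0],[0,0,0.01,0],[0,0,0.008,0],[0,0,0.006,0],[0,0,0,0],[0,0,0,0],[0,0,0,0]],
])

```text
t: 34.2
eef_pos: [520.5, -42.8, 187.9]
tcp_rot: [-0.113, 3.139, -0.0]
ft_force: [-0.1, 0.6, -0.1]
width: 16.9
grasp_force: 58.8
```

```bash
python3 rd.py 2
```

```text
t34.30 p [520.5 -42.8 187.9] yaw -175.88 z [ 0. -0. -1.] q1,7 [0.55 1.48] F [-0.6 -0.  -1.2] T [ 0.013 -0.002  0.031] w 16.9 g 58.8
Tz each [0.006, 0.056]
```

Emit:
arm_command([
  [[0,0,0.0025,0],[0,0,0.0025,0],[0,0,0.0025,0],[0,0,0.0025,0],[0,0,0.0025,0],[0,0,0,0],[0,0,0,0],[0,0,0,0],[0,0,0,0],[0,0,0,0]],
])

```text
t: 35.3
eef_pos: [520.4, -42.8, 182.8]
tcp_rot: [-0.113, 3.139, -0.0]
ft_force: [0.2, 0.5, -0.8]
width: 16.8
grasp_force: 58.8
```

```bash
python3 rd.py 2
```

```text
t35.40 p [520.4 -42.8 182.7] yaw -175.88 z [ 0. -0. -1.] q1,7 [0.55 1.48] F [ 0.4  0.5 -1.4] T [0.017 0.008 0.016] w 16.7 g 58.8
Tz each [-0.0, 0.032]
```

The spigot is entering the throat with no contact force. I'll lower it the rest of the way.

Emit:
arm_command([
  [[0,0,0.0025,0],[0,0,0.0025,0],[0,0,0.0025,0],[0,0,0.0025,0],[0,0,0.001,0],[0,0,0,0],[0,0,0,0],[0,0,0,0],[0,0,0,0],[0,0,0,0]],
])

```text
t: 36.4
eef_pos: [520.4, -42.8, 178.3]
tcp_rot: [-0.113, 3.139, -0.0]
ft_force: [-0.1, 1.1, -0.6]
width: 16.9
grasp_force: 58.9
```

```bash
python3 rd.py 2
```

```text
t36.50 p [520.3 -42.8 178.3] yaw -175.88 z [ 0. -0. -1.] q1,7 [0.55 1.47] F [-0.9  0.1 -0.1] T [0.052 0.066 0.017] w 16.6 g 58.9
Tz each [0.064, -0.031]
```

Emit:
arm_command([
  [[0,0,0.001,0],[0,0,0.001,0],[0,0,0,0],[0,0,0,0],[0,0,0,0],[0,0,0,0],[0,0,0,0],[0,0,0,0],[0,0,0,0],[0,0,0,0]],
])

```text
t: 37.5
eef_pos: [520.4, -42.8, 178.3]
tcp_rot: [-0.113, 3.139, -0.001]
ft_force: [-2.1, 0.1, 5.0]
width: 17.0
grasp_force: 59.5
```

```bash
python3 rd.py 2
```

```text
t37.60 p [520.4 -42.8 178.3] yaw -175.88 z [ 0.    -0.001 -1.   ] q1,7 [0.55 1.47] F [-2.3  0.1  5.5] T [-0.037  0.581  0.037] w 16.9 g 59.5
Tz each [-0.018, 0.091]
```

Emit:
arm_command([
  [[0,0,0,0],[0,0,0,0],[0,0,0,0],[0,0,0,0],[0,0,0,0],[0,0,0,0],[0,0,0,0],[0,0,0,0],[0,0,0,0],[0,0,0,0]],
], fingers=0.5)

```text
t: 38.6
eef_pos: [520.3, -42.8, 177.5]
tcp_rot: [-0.113, 3.14, -0.0]
ft_force: [0.8, -0.2, -1.0]
width: 42.7
grasp_force: 0.0
```

Emit:
arm_command([
  [[0,0,-0.01,0],[0,0,-0.02,0],[0,0,-0.03,0],[0,0,-0.04,0],[0,0,-0.05,0],[0,0.05,-0.05,0],[0,0.08,-0.03,0],[0,0.1,0,0],[0,0.1,0,0],[0,0.1,0,0]],
])

```text
t: 39.6
eef_pos: [508.1, 130.3, 271.1]
tcp_rot: [-0.112, 3.137, -0.0]
ft_force: [1.0, -0.5, 0.0]
width: 42.8
grasp_force: 0.0
```

```bash
python3 - <<'E'
from h import *
from rig import bot,eyes
for _ in range(3): s=eyes.get_image("scene")
t=eyes.get_image("top");o=bot.get_obs();st(o)
for n,d in(("scene",s),("top",t)):
    w=cloud(d);r=np.hypot(w[...,0]-520,w[...,1]+42.5)
    m=(r<43)&(r>14)&(w[...,2]>160)&(w[...,2]<185);P=w[m];A=np.c_[P[:,:2]-[520,-42.5],np.ones(len(P))];print(n,m.sum(),"slope,z",np.linalg.lstsq(A,P[:,2],rcond=None)[0].round(4))
    k=(r<20)&(w[...,2]>190);print("knob",k.sum(),w[k].mean(0).round(1),w[k].max(0).round(1))
a=s["img"][90:230,250:430,::-1];b=t["img"][120:220,290:390,::-1]
cv2.imwrite("pics/end.png",np.hstack([cv2.resize(a,(514,400),interpolation=cv2.INTER_CUBIC),cv2.resize(b,(286,400)[:1]+(400,),interpolation=cv2.INTER_CUBIC)]))
E
```

```text
t39.80 p [508.  129.8 270.5] yaw -175.72 z [ 0.001 -0.    -1.   ] q1,7 [0.34 1.18] F [ 0.2 -0.4 -1.8] T [-0.071 -0.019 -0.005] w 42.7 g 0.0
scene 532 slope,z [ 1.950000e-02 -2.580000e-02  1.758767e+02]
knob 64 [516.6 -39.5 196.6] [527.7 -32.2 200.6]
top 797 slope,z [ 1.380000e-02 -2.060000e-02  1.746387e+02]
knob 49 [520.4 -43.8 197.3] [529.8 -35.5 200.7]
```

View pics/end.png

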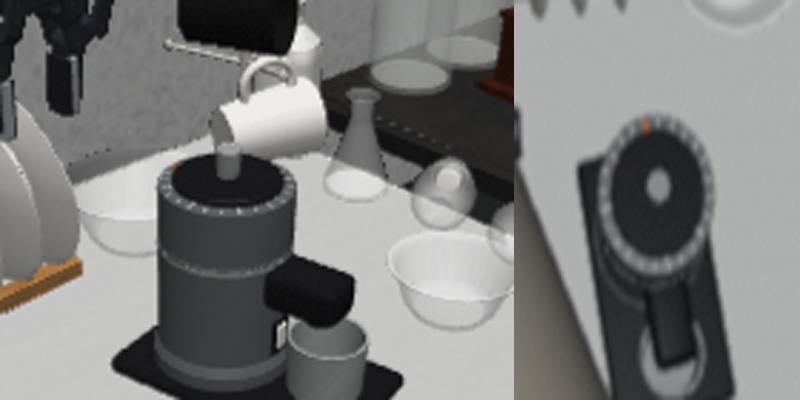

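The lid is in the throat, centred, with the deck ring even around it (left: knob at (228,160); right: knob at (658,185)). I'll check the small measured slope against the deck's own slope.

```bash
python3 - <<'E'
from h import *
from rig import bot,eyes
for n in("top","scene"):
    ds=[eyes.get_image(n) for _ in range(8)];d=ds[0];d["z_map"]=np.mean([x["z_map"] for x in ds],0)
    c=(520,-43) if n=="top" else (518.3,-41.3)
    for nm,D,a,b,lo,hi in(("lid",d,13,38,171,181),("deck before",dict(np.load(n+"1.npz")),38,50,164,175),("deck now",d,46,51,164,175)):
        w=cloud(D);r=np.hypot(w[...,0]-c[0],w[...,1]-c[1]);P=w[(r<b)&(r>a)&(w[...,2]>lo)&(w[...,2]<hi)]
        for _ in range(4):
            A=np.c_[P[:,:2]-c,np.ones(len(P))];s=np.linalg.lstsq(A,P[:,2],rcond=None)[0];e=P[:,2]-A@s;P=P[abs(e)<2.5*e.std()]
        print(n,nm,len(P),s.round(4),e.std().round(2))
E
```

```text
top lid 583 [1.000000e-04 1.900000e-03 1.750543e+02] 0.61
top deck before 501 [1.600000e-03 2.500000e-03 1.695062e+02] 0.71
top deck now 226 [3.400000e-03 1.000000e-04 1.695013e+02] 0.64
scene lid 346 [ 1.100000e-03 -1.300000e-03  1.763718e+02] 0.22
scene deck before 351 [ 4.000000e-04 -8.000000e-04  1.708288e+02] 0.32
scene deck now 224 [ 3.56000e-02 -2.53000e-02  1.70295e+02] 1.91
```

The lid is flat (slope under 0.002) and sits 5.5 mm above the deck in both views, which matches the flange thickness, so it is fully seated. Handing in.

```bash
python3 -c "
from rig import bot
print(bot.finish_job())"
```

```text
the job is handed in; nothing more can be done
None
```

I found the burr touch by feel, staying below the forcing limit, then backed the adjuster off 45° from it and let go. The lid is back on, flat and fully down, and the job was handed in at about 41 s.

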